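# Hang the rinse basket on the drain hook by its bail

## Task

Hang the rinse basket up to drain: while it stands on the bench, raise its folded swing bail upright with a gentle fingertip push from below (do not pinch or force the bail while it is folded). Then take the basket by the bail, set the bail gently down on both arms of the drain stand's hook, without dropping it or leaning hard on the hook, draw it forward along the arms until it is fully home under the curled tips, and let go so that the basket hangs still. The height of the hook has to be felt for; leave the other things on the bench alone.

Things in the scene. Friction and masses are not known exactly. Their poses are not given: they have to be found in the camera images.
- basket: Round perforated steel rinse basket, open on top, 110 mm across at the rim, 50 mm high, 0.3 to 0.5 kg, three small fittings in it, loose on the bench. Origin: centre of its underside, z up. Its bail is folded over its own -x side; the hinge line runs along the basket's y axis through two lugs at the rim.
- bail_hinge (a point): Middle of the bail's hinge line, 46 mm above the basket's underside, axes as the basket. The bail is a square U of 6 mm steel rod: two legs 61 mm either side of the middle, and a straight crossbar, parallel to the hinge line and 100 mm from it; with the bail upright the rim is 96 mm below the crossbar, so the bar can go over the hook tips while the basket passes below the arms.
- bail (a joint): Angle of the bail (rad): 0 = folded level over the basket's -x side, 1.57 = upright, 3.1 = folded on the other side. The hinge is slightly stiff: the bail stays where it is left; about 0.4 N at the crossbar moves it. Starts folded, at 0.15 to 0.5.
- bail_grip (a point): Middle of the bail's crossbar (centre of the bar); y along the bar. The middle 36 mm is a sleeve 9 mm thick to grip, the rest is 6 mm rod, 122 mm long in all. Folded, the bar stands out 33 to 44 mm beyond the rim and 61 to 94 mm above the bench; upright it is 146 mm above the basket's underside.
- stand: Heavy fixed drain stand: steel drip tray 150 x 150 mm, 12 mm high; round post 14 mm thick, 230 mm high, 125 mm behind the tray's centre (+x of the stand). A twin hook sticks out from the post to -x, over the tray. Origin: centre of the tray's underside, z up.
- hook_seat (a point): Point 195 mm above the stand's origin, axes as the stand; in plan the middle of the hook's seat. The hook is clamped to the post at an adjustable height: the centre line of its two level arms lies anywhere within 18 mm below or above this point (not given, to be felt). Arms: 8 mm rod at y = +38 and -38 mm; the fingers fit between. A crossbar joins them at x = 113 mm, by the post.
- hook_landing (a point): Point on the stand 38 mm behind hook_seat (+x), same height: where the bail's bar can come straight down onto the arms. In front each arm turns up at x = -7 mm from the seat (rod centre) and curls back (rod centre) 18 mm above the arm to x = 17 mm, leaving a 10 mm slot. Drawn to -x along the arms under the curls, the bar stops with its centre at hook_seat in plan, 7 mm above the arms' centre line.
- dropper_a: Small amber dropper bottle, 44 mm across, 86 mm high, among the task's things. To be left alone; origin at its underside.
- dropper_b: Small clear dropper bottle, the same size. To be left alone; origin at its underside.
- dish: Flat glass dish, 76 mm across, 16 mm high, between basket and stand. To be left alone; origin at its underside.
- jar: Glass jar, 60 mm across, 70 mm high, at the back. To be left alone; origin at its underside.
- brush: Hand brush lying on the bench at the robot's right. To be left alone; origin at its underside.
- beaker: Glass beaker, 68 mm across, 85 mm high, at the right. To be left alone; origin at its underside.
- spatula: Spatula, 170 mm, lying at the left. To be left alone; origin at its underside.
Mind the look-alikes: they are no part of the job. Leave any blue or purple look-alike of the basket alone.

How it is judged (in metres and radians):
On the way, in this order (a step that is already met when the one before it is completed fails the run):
1. the bail stands upright (within about 14 degrees) while the basket still stands on the bench (value of joint bail between 1.32 and 1.82 rad and height (world z) of basket below 0.008 m and angle between basket's own z axis and vertical below 0.1 rad), for 0.3 s.
2. the basket is lifted off the bench (height (world z) of basket above 0.03 m), for 0.1 s.
At the end, for the whole second after the job is handed in: The basket hangs still (under 60 mm/s), over 30 mm off the bench, tilted under 20 degrees, its crossbar on the hook arms under the curls: middle within -7/+9 mm of the seat along the arms, 20 mm sideways, 177-227 mm up, parallel to the stand's y within 0.15 rad, over 0.4 N on each arm (contact force between basket and hook_slide_c2 above 0.4 N and contact force between basket and hook_slide_c5 above 0.4 N and x of bail_grip in the frame of stand between -0.007 and 0.009 m and y of bail_grip in the frame of stand between -0.02 and 0.02 m and z of bail_grip in the frame of stand between 0.177 and 0.227 m and angle between the y axis of bail_grip and the y axis of stand, either way round below 0.15 rad and height (world z) of basket above 0.03 m and angle between basket's own z axis and vertical below 0.35 rad and linear speed of basket below 0.06 m/s); the robot touches nothing.
It fails at once if the basket or its bail is pinched or pushed with more than 6 N by the fingers while the bail is still folded (below 1.1 rad) (value of joint bail below 1.1 rad and height (world z) of basket below 0.02 m and contact force between the fingers and basket above 6 N).
It fails at once if the bail or basket presses or knocks on the stand with more than 25 N (contact force between basket and stand above 25 N).
It fails at once if the robot presses on the stand with more than 10 N (contact force between any of the fingers, the arm and stand above 10 N).
It fails at once if the basket is tipped over (angle between basket's own z axis and vertical above 0.8 rad).
It fails at once if another thing on the bench is shifted by more than 20 mm (distance of any of dropper_a, dropper_b, dish, jar, brush, beaker, spatula from where it was at the start of the episode above 0.02 m).
It also fails if it takes over 72 s, if anything falls off the work surface, if the arm or the gripper's body presses on something with over 40 N, if the wrist force passes 120 N, or if a joint passes its speed limit or range.

## Robot

A 7-joint arm with a two-finger parallel gripper is mounted at the origin on the work surface. World frame = base frame: x ahead of the robot, y to its left, z up, the work surface at z = 0. Lengths are in mm, angles in rad, forces in N, time in s.
With the tool pointing down it reaches from about 425 to 1025 mm from the base axis. Payload 9.4 kg.
Tool frame: the origin (TCP) lies between the finger pads; the fingertips stand 17 mm ahead of it and the grasp point (between the pads) lies 2 mm behind it; z points along the fingers, y is the direction in which the jaws open and shut (so a half turn about z gives the same grasp; the last joint's range is limited). The gripper opens to 93 mm and grips with 3 to 60 N. Pads are 15 mm wide; open, the fingers measure 128 mm over their backs; the gripper's body (75 mm by 188 mm) begins 65 mm behind the grasp point.
Start: joints at [-1.377, 0.599, -0.003, 1.599, 0.002, 0.943, -0.08], TCP at [193.943, 698.577, 235.618] pointing down, gripper open.
Joint ranges: [-2.57, 2.57], [-0.35, 1.97], [-1.29, 1.29], [0.11, 2.56], [-1.05, 4.19], [0.11, 1.86], [-2.63, 2.63]. Speed limits (rad/s): [2.22, 2.22, 3.01, 3.01, 3.14, 3.14, 3.14].

## Interface

Orientations are given as a unit quaternion [w, x, y, z].
In Python, from plant import get_obs, snapshot, sign_off, recognise, pinpoint gives the robot as it stands.
- The arm moves only by the shell command python3 -m inch 'ROWS' [FORCE]. ROWS is JSON, a list of rows, each an object with "delta_pos": the shift along the tool's x, y, z in units of 400 mm (1.0 is 400 mm), a list of three; "turn": the turn about the tool's z in units of 90 degrees (1.0 is 90 degrees); "hand": the gripper's target within -1 to 1 (fully open at 1, half-way at 0, shut at -1). In form: [{"delta_pos": [dx, dy, dz], "turn": turn, "hand": hand}, ...]. A call has exactly 5 rows; each row shifts and turns the pose as measured when the row begins, along the tool's axes as they then stand; what a row does not reach is not made up. A row lasts 1/8 s, in which the tool goes at most 62.5 mm and 10.7 degrees, less where a joint would pass 70% of its speed; a pose out of reach is approached as far as the arm can. A call with a number of a shift or a turn outside -1 to 1 is refused whole. A call with a gripper value outside its range is refused whole. The fingers move at their own pace and stop on an object; FORCE is the grip in N (left out, the last holds). Time passes only in rows, so rows that do not move let the fingers close, or fill a call up. It gives the time, the measured TCP pose, the force and the opening at its end, in the units of the state.
- get_obs(): the state, without advancing time (a new reading comes with each control period).
- snapshot(name): name is "scene" or "top"; returns a dict with "frame" (420x560x3 uint8, red, green, blue), "vertical_fov" (degrees; the focal length in pixels is half the picture's height over the tangent of half this angle, whatever the lens; pixels are square), "cx", "cy" (the principal point, pixels), "k1" (the pictures are not rectified: a ray, as slopes to the right and down, at radius r is drawn at 1 + k1 r^2 times it, then the intrinsics apply), "eye" and "rotation" of the camera in the world. Camera axes: x right, y down, z forward; pixel columns grow to the right and rows downward; lengths in mm; the calibration is good to about 2 mm. A picture is of the moment at which its call begins. There is no depth.
- sign_off(): hands the job in, once; it reports no verdict.
Trained networks look in a picture, given as the dict that the camera call returned (one of the last four; its "shot" number tells which), for a name from the list of things; names that differ only in an ending like _2 or _b are one class to them, and where a whole thing is asked for, a point or a joint stands for the part that bears it (a point fixed in the world has none). Each returns a list of dicts, best first, with "conf" (0 to 1); they miss things now and then, are a little off and sometimes report something else, mostly with a low value. They report only what shows in the picture. A call takes as long as a camera call. They do not tell look-alikes from the thing itself.
- recognise(target, picture): "position" ([x, y, z] in mm, in world coordinates, good to about 4 mm: the middle of the surface that is visible of it).
- pinpoint(target, picture): "position" ([x, y, z] in mm, in world coordinates, good to about 4 mm: a listed point, or the origin of a listed thing).
The state is a dict: "time": time; "joint_pos": joint angles; "joint_vel": joint speeds; "joint_torque": joint torques, N m; "eef_pos": TCP position; "ee_rot": TCP orientation; "wrist_force": force on the tool from outside, world axes, zero at the start; "ft_torque": the same for the moment, N m; "opening": finger opening in mm.
Only numpy, scipy, OpenCV 4.12 (cv2) and the standard library are available. Lean on these libraries where they do the work, as an engineer would, in place of code of your own. Each camera call takes 0.05 s, during which the arm holds its last target.

## Working session

There is one attempt and no reset: what is moved stays moved. The work goes in short steps, Python scripts to look and compute and a shell command to move; the robot and the scene stay as the last step left them, time stands still between calls to the robot, and variables do not carry over. Pictures are saved under pics/ and viewed, and the job is handed in when it is done.

```bash
ls; mkdir -p pics
cat > h.py <<'E'
import numpy as np, cv2
from plant import get_obs, snapshot, sign_off, recognise, pinpoint
def proj(s,p):
    R=np.array(s["rotation"]);e=np.array(s["eye"]);c=R.T@(np.array(p,float)-e)
    f=210/np.tan(np.radians(s["vertical_fov"]/2))
    a=c[:2]/c[2];k=1+s["k1"]*(a@a);return np.array([s["cx"],s["cy"]])+f*a*k
def ray(s,uv):
    f=210/np.tan(np.radians(s["vertical_fov"]/2))
    d=(np.array(uv,float)-[s["cx"],s["cy"]])/f;a=d.copy()
    for _ in range(20):a=d/(1+s["k1"]*(a@a))
    return np.array(s["eye"],float),np.array(s["rotation"])@np.r_[a,1]
def atz(s,uv,z):
    e,d=ray(s,uv);return e+d*(z-e[2])/d[2]
def save(s,n,box=None,sc=1):
    im=cv2.cvtColor(np.array(s["frame"]),cv2.COLOR_RGB2BGR)
    if box: im=im[box[1]:box[3],box[0]:box[2]]
    cv2.imwrite("pics/"+n,cv2.resize(im,None,fx=sc,fy=sc,interpolation=cv2.INTER_CUBIC))
E
python3 - <<'E'
from h import *
np.set_printoptions(precision=3,suppress=True)
o=get_obs();print({k:np.round(v,3) for k,v in o.items()})
for n in("scene","top"):
    s=snapshot(n);save(s,n+"1.png",None,1.4);print(n,s["eye"],np.array(s["rotation"]).tolist(),s["vertical_fov"],s["k1"])
    for t in("basket","bail_grip","bail_hinge","stand","hook_seat","hook_landing","dish","dropper_a","jar"):
        for r in pinpoint(t,s)[:3]:print(t,np.round(r["position"]),round(r["conf"],2),proj(s,r["position"]).round())
E
```

```text
pics
{'time': np.float64(0.0), 'joint_pos': array([-1.377,  0.6  , -0.003,  1.6  ,  0.002,  0.943, -0.08 ]), 'joint_vel': array([-0.001, -0.001, -0.002, -0.   ,  0.   , -0.002,  0.   ]), 'joint_torque': array([  0.   , -76.505,   1.497, -25.236,  -0.053,   0.017,   0.   ]), 'eef_pos': array([193.815, 698.152, 234.756]), 'ee_rot': array([-0.   ,  0.135,  0.991, -0.001]), 'wrist_force': array([0.044, 0.334, 0.039]), 'ft_torque': array([ 0.068, -0.005,  0.004]), 'opening': np.float64(92.737)}
scene [ 962.256 -430.499  860.14 ] [-0.31890434986173416, 0.8729151088872618, 0.3461733726553446, -0.12838701016858614] 55.2044244658952 -0.02253392453448209Traceback (most recent call last):
  File "<stdin>", line 7, in <module>
  File "h.py", line 4, in proj
    R=np.array(s["rotation"]);e=np.array(s["eye"]);c=R.T@(np.array(p,float)-e)
                                                     ~~~^^~~~~~~~~~~~~~~~~~~~~
ValueError: matmul: Input operand 1 has a mismatch in its core dimension 0, with gufunc signature (n?,k),(k,m?)->(n?,m?) (size 3 is different from 4)
```

```bash
cat > fix.py <<'E'
t=open('h.py').read()
t=t.replace('np.array(s["rotation"])','rm(s["rotation"])')
t=t.replace("def proj","from scipy.spatial.transform import Rotation as Ro\ndef rm(q): return Ro.from_quat(np.array(q)[[1,2,3,0]]).as_matrix()\ndef proj",1)
open('h.py','w').write(t)
E
python3 fix.py
python3 - <<'E'
from h import *
np.set_printoptions(precision=3,suppress=True)
for n in("scene","top"):
    s=snapshot(n);save(s,n+"1.png",None,1.4);print(n,s["eye"],s["vertical_fov"],s["k1"])
    for t in("basket","bail_grip","bail_hinge","stand","hook_seat","hook_landing","dish","dropper_a","jar"):
        for r in pinpoint(t,s)[:3]:print(t,np.round(r["position"]),round(r["conf"],2),proj(s,r["position"]).round())
E
```

```text
scene [ 962.256 -430.499  860.14 ] 55.2044244658952 -0.02253392453448209
basket [565. 154.  -0.] 0.74 [311. 216.]
basket [333. 191.  -0.] 0.58 [260. 169.]
basket [763. 115.  -1.] 0.24 [363. 267.]
bail_grip [771. 428.  44.] 0.8 [433. 190.]
bail_grip [605. 235.  94.] 0.75 [346. 184.]
bail_grip [415. 251.  47.] 0.63 [294. 160.]
bail_hinge [673. 401.  48.] 0.71 [397. 177.]
bail_hinge [566. 161.  42.] 0.69 [315. 205.]
bail_hinge [333. 189.  46.] 0.69 [260. 158.]
stand [ 626. -236.   -4.] 0.68 [222. 330.]
stand [767. 117.  -3.] 0.23 [364. 268.]
hook_seat [ 631. -235.  199.] 0.92 [214. 286.]
hook_landing [ 668. -234.  196.] 0.89 [228. 299.]
dish [657.   6.  -1.] 0.71 [302. 270.]
dish [605. 234.  93.] 0.53 [345. 185.]
dropper_a [766. 115.   2.] 0.97 [364. 268.]
dropper_a [455.  14.  -5.] 0.85 [247. 225.]
jar [791.  28.  -1.] 0.72 [351. 297.]
jar [ 441. -422.    1.] 0.2 [104. 332.]
top [ 423.82    -4.443 1061.668] 57.13488481796308 0.01709108054436446
basket [564. 154.  -3.] 0.89 [226. 209.]
basket [673. 401.  -3.] 0.74 [141. 169.]
basket [336. 190.  -1.] 0.72 [209. 292.]
bail_grip [609. 234.  90.] 0.84 [191. 186.]
bail_grip [766. 428.  47.] 0.81 [127. 131.]
bail_grip [414. 253.  48.] 0.54 [183. 263.]
bail_hinge [676. 402.  46.] 0.94 [134. 164.]
bail_hinge [565. 150.  46.] 0.8 [225. 206.]
bail_hinge [329. 196.  50.] 0.71 [203. 296.]
stand [ 633. -240.   -0.] 0.63 [368. 187.]
hook_landing [ 672. -227.  196.] 0.93 [381. 154.]
hook_landing [565. 148.  44.] 0.6 [226. 206.]
dish [652.   5.   3.] 0.64 [280. 179.]
dish [ 588. -371.   -3.] 0.31 [416. 204.]
dropper_a [455.  15.  -3.] 0.78 [275. 249.]
dropper_a [768. 117.   4.] 0.6 [241. 138.]
jar [790.  29.  -0.] 0.66 [273. 131.]
```

View pics/scene1.png

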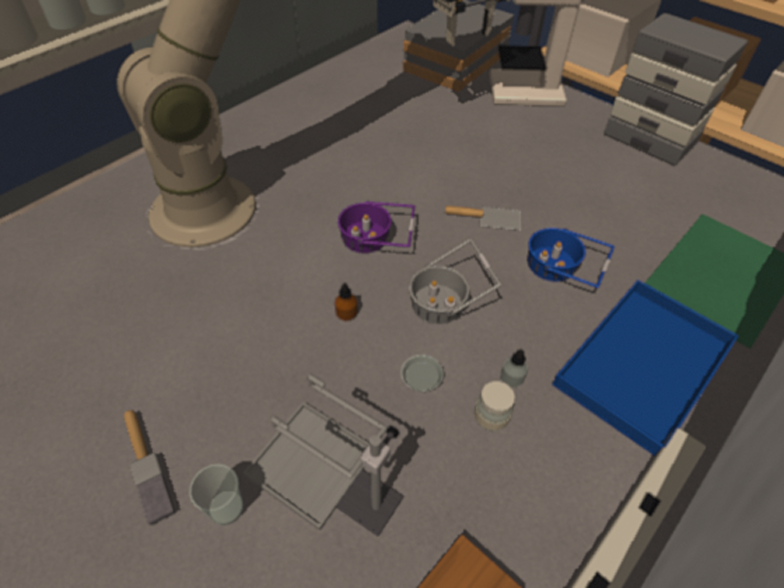

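View pics/top1.png

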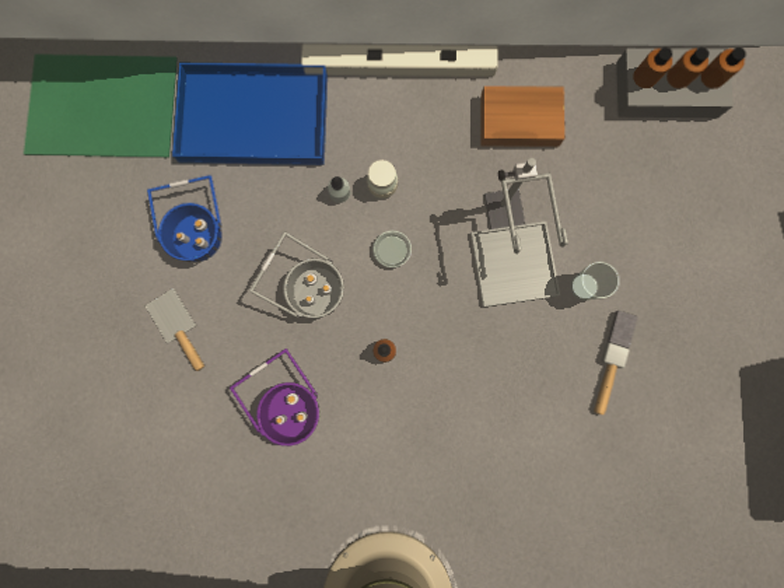

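Three baskets show: purple at top-view (288,412), blue at (188,232) and plain grey steel at (312,288). The steel one is the target, since the blue and purple ones are the look-alikes. I'll confirm it in enlarged crops.

Run:
```python
from h import *
s=snapshot("scene");t=snapshot("top")
im=lambda s,b,sc:cv2.resize(cv2.cvtColor(s["frame"][b[1]:b[3],b[0]:b[2]],cv2.COLOR_RGB2BGR),None,fx=sc,fy=sc,interpolation=cv2.INTER_CUBIC)
a=im(t,(165,160,255,235),5);b=im(s,(280,165,370,240),5)
# overlay none
cv2.imwrite("pics/c_b.png",cv2.resize(np.vstack([a,b])[:, :],None,fx=.79,fy=.79))
a=im(t,(330,105,420,225),4);b=im(s,(170,260,310,380),4)
cv2.imwrite("pics/c_h.png",cv2.resize(np.hstack([a,b]),None,fx=.86,fy=.86))
import pickle;pickle.dump((s,t),open("st.pkl","wb"))
```

```text
(no output)
```

View pics/c_b.png

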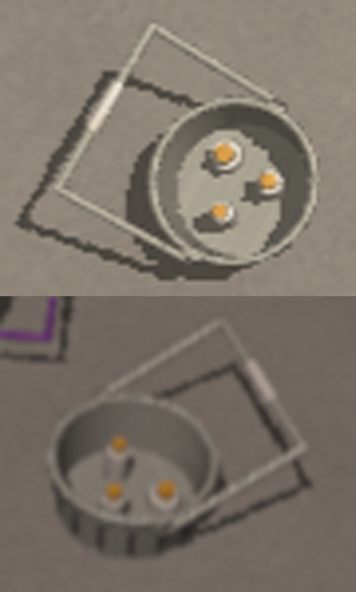

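View pics/c_h.png

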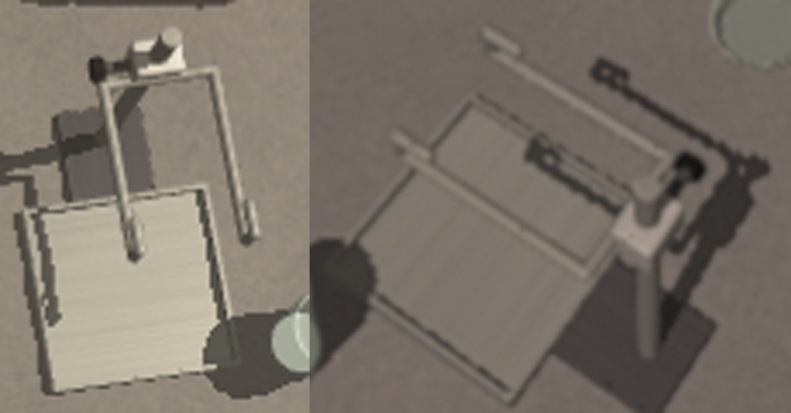

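```bash
cat >> h.py <<'E'
def tri(s,a,t,b):
    e,d=ray(s,a);f,g=ray(t,b);d=d/np.linalg.norm(d);g=g/np.linalg.norm(g)
    q=np.linalg.lstsq(np.c_[d,-g],f-e,rcond=None)[0]
    p1,p2=e+d*q[0],f+g*q[1];return ((p1+p2)/2).round(1),round(np.linalg.norm(p1-p2),1)
E
python3 - <<'E'
from h import *
import pickle;s,t=pickle.load(open("st.pkl","rb"))
for n,a,b in [("end1",(336.2,171.3),(203.7,166.6)),("end1x",(336.2,171.3),(179.7,207.3)),("end2",(357,203),(179.7,207.3)),("end2x",(357,203),(203.7,166.6)),("slv",(346.1,186.5),(191.3,186.8)),
 ("rear-",(250.1,339.1),(392.5,125.3)),("rear+",(273.3,308),(360.2,130.6)),("front+",(221.9,269.6),(369.2,178.8)),("front-",(195.7,299.8),(402.1,174.2))]:
    print(n,*tri(s,a,t,b))
# tray corners at z=12, top image
for uv in [(24,213),(205,188),(50,392),(240,365)]: print(atz(t,(330+uv[0]/3.44,105+uv[1]/3.44),12).round(1))
P={}
for k in range(4):
    s=snapshot("scene");t=snapshot("top")
    for x in("basket","bail_grip","bail_hinge","hook_seat","hook_landing","stand"):
        for pic in(s,t):
            for r in pinpoint(x,pic):
                p=np.array(r["position"])
                if r["conf"]>.4: P.setdefault(x,[]).append(p)
for x,v in P.items():
    v=np.array(v); c={"basket":(565,154),"bail_grip":(607,234),"bail_hinge":(565,154),"hook_seat":(631,-235),"hook_landing":(670,-231),"stand":(630,-237)}[x]
    v=v[np.hypot(*(v[:,:2]-c).T)<25]; print(x,len(v),v.mean(0).round(1),v.std(0).round(1))
E
```

```text
end1 [623.4 167.7 207.6] 25.3
end1x [554.5 260.   89.5] 2.5
end2 [589.9 316.9 -67.3] 41.7
end2x [662.4 203.9  89.9] 3.5
slv [608.1 232.9  89.3] 1.8
rear- [ 746.2 -256.7  183.7] 3.2
rear+ [ 734.  -183.3  177.2] 1.4
front+ [ 613.8 -199.1  195.7] 1.2
front- [ 625.9 -274.3  194.3] 0.4
[ 685.8 -152.4   12. ]
[ 708.9 -297.7   12. ]
[ 540.9 -173.    12. ]
[ 565.5 -322.7   12. ]
basket 8 [ 5.648e+02  1.545e+02 -4.000e-01] [1.1 1.9 1.6]
bail_grip 7 [607.5 234.9  90.6] [1.9 0.3 1.4]
bail_hinge 8 [568.  153.4  44. ] [3.2 2.6 2.4]
hook_seat 8 [ 631.3 -236.2  194.1] [2.4 1.6 3.2]
hook_landing 7 [ 667.9 -232.   196.4] [3.3 2.1 2. ]
stand 8 [ 629.6 -237.6   -2. ] [2.  3.3 2.6]
```

The crops show the steel basket with its white-sleeved bail, bar centre about (608,232,90), folded at about 0.46 rad. First I turn the tool so the jaws sit across the bar, then transit.

```bash
python3 -m inch '[{"delta_pos":[0,0,0],"turn":0.067,"hand":-0.35},{"delta_pos":[0,0,0],"turn":0.066,"hand":-0.35},{"delta_pos":[-0.1,-0.039,0],"turn":0,"hand":-0.35},{"delta_pos":[-0.14,-0.054,0],"turn":0,"hand":-0.35},{"delta_pos":[-0.14,-0.054,0],"turn":0,"hand":-0.35}]' 3
```

```text
time: 4.62
eef_pos: [298.4, 577.0, 234.5]
ee_rot: [-0.001, 0.236, 0.972, 0.001]
wrist_force: [0.9, 0.9, 0.6]
opening: 47.5
```

```bash
cat > go.py <<'E'
# usage: go.py X Y Z [yawdeg of tool y]: prints remaining shift in tool axes, in mm and units
import sys; from h import *
o=get_obs();R=rm(o["ee_rot"]);p=o["eef_pos"]
d=R.T@(np.array(list(map(float,sys.argv[1:4])))-p)
yaw=np.degrees(np.arctan2(R[1,1],R[0,1]))
print("p",p.round(1),"toolx",R[:,0].round(3),"tooly",R[:,1].round(3),"yaw",yaw.round(2),"toolz",R[:,2].round(3))
print("mm",d.round(1),"units",(d/400).round(3),"F",o["wrist_force"].round(2),"open",o["opening"].round(1),"t",round(float(o["time"]),2))
print("q",o["joint_pos"].round(2))
E
python3 go.py 608 232 200
```

```text
p [298.4 577.  234.5] toolx [-0.888  0.46   0.002] tooly [0.46  0.888 0.001] yaw 62.64 toolz [-0.002  0.002 -1.   ]Traceback (most recent call last):
  File "go.py", line 7, in <module>
    print("mm",d.round(1),"units",(d/400).round(3),"F",o["wrist_force"].round(2),"open",o["opening"].round(1),"t",round(float(o["time"]),2))
                                                                                        ^^^^^^^^^^^^^^^^^^
AttributeError: 'float' object has no attribute 'round'
```

```bash
sed -i 's/o\["opening"\].round(1)/round(float(o["opening"]),1)/' go.py; python3 -m inch '[{"delta_pos":[-0.145,-0.055,0],"turn":0,"hand":-0.35},{"delta_pos":[-0.145,-0.055,0],"turn":0,"hand":-0.35},{"delta_pos":[-0.145,-0.055,0],"turn":0,"hand":-0.35},{"delta_pos":[-0.145,-0.055,0],"turn":0,"hand":-0.35},{"delta_pos":[-0.145,-0.055,0],"turn":0,"hand":-0.35}]'; python3 go.py 608 232 200
```

```text
time: 5.25
eef_pos: [507.4, 343.6, 234.8]
ee_rot: [-0.0, 0.236, 0.972, 0.002]
wrist_force: [0.9, 0.4, 0.1]
opening: 30.0
p [507.4 343.6 234.8] toolx [-0.889  0.458  0.002] tooly [0.458 0.889 0.004] yaw 62.72 toolz [ 0.     0.004 -1.   ]
mm [-140.6  -53.3   34.3] units [-0.352 -0.133  0.086] F [0.88 0.42 0.08] open 30.0 t 5.25
q [-0.73  0.46  0.06  1.87 -0.04  0.8   0.45]
```

```bash
python3 -m inch '[{"delta_pos":[-0.13,-0.05,0],"turn":0,"hand":-0.35},{"delta_pos":[-0.13,-0.05,0.03],"turn":0,"hand":-0.35},{"delta_pos":[-0.09,-0.032,0.06],"turn":0,"hand":-0.35},{"delta_pos":[0,0,0.06],"turn":0,"hand":-0.35},{"delta_pos":[0,0,0],"turn":0,"hand":-0.35}]'; python3 go.py 608 232 95
python3 - <<'E'
from h import *
s=snapshot("scene");t=snapshot("top")
im=lambda s,b,sc:cv2.resize(cv2.cvtColor(s["frame"][b[1]:b[3],b[0]:b[2]],cv2.COLOR_RGB2BGR),None,fx=sc,fy=sc,interpolation=cv2.INTER_CUBIC)
cv2.imwrite("pics/a1.png",np.hstack([im(s,(280,120,400,240),3.2),im(t,(150,120,270,240),3.2)]))
E
```

```text
time: 5.88
eef_pos: [615.4, 222.6, 174.3]
ee_rot: [0.002, 0.24, 0.971, 0.003]
wrist_force: [-0.1, -0.0, 0.7]
opening: 30.1
p [615.4 222.6 174.3] toolx [-0.885  0.466 -0.002] tooly [0.466 0.885 0.006] yaw 62.2 toolz [ 0.005  0.004 -1.   ]
mm [11.2  4.4 79.3] units [0.028 0.011 0.198] F [-0.1  -0.02  0.7 ] open 30.1 t 5.88
q [-0.47  0.58  0.06  1.83 -0.05  0.73  0.7 ]
```

View pics/a1.png

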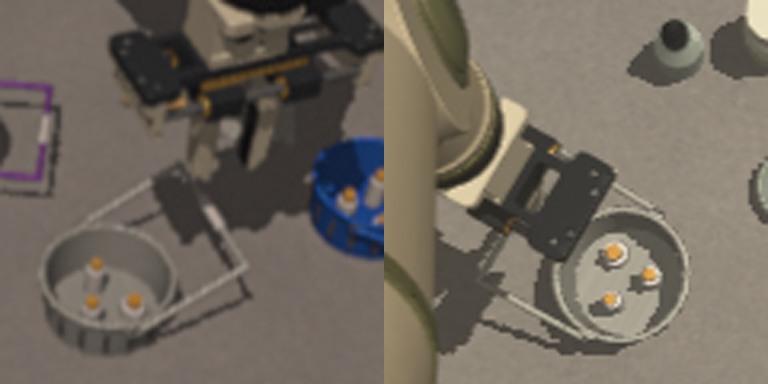

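Pixel (262,135) in the scene half shows the gripper just above the bar's sleeve, jaws across it. I centre it and go down astride the bar, without closing.

```bash
python3 -m inch '[{"delta_pos":[0.014,0.009,0.03],"turn":0,"hand":-0.35},{"delta_pos":[0.014,0.008,0.05],"turn":0,"hand":-0.35},{"delta_pos":[0,0,0.05],"turn":0,"hand":-0.35},{"delta_pos":[0,0,0.03],"turn":0,"hand":-0.35},{"delta_pos":[0,0,0.02],"turn":0,"hand":-0.35}]'; python3 go.py 609 234 95
```

```text
time: 6.6
eef_pos: [609.5, 241.7, 105.5]
ee_rot: [0.005, 0.237, 0.972, 0.007]
wrist_force: [-0.5, 0.2, 0.2]
opening: 30.5
p [609.5 241.7 105.5] toolx [-0.888  0.46  -0.007] tooly [0.46  0.888 0.015] yaw 62.6 toolz [ 0.014  0.01  -1.   ]
mm [-3.1 -7.2 10.4] units [-0.008 -0.018  0.026] F [-0.51  0.24  0.2 ] open 30.5 t 6.6
q [-0.49  0.66  0.05  1.88 -0.06  0.58  0.68]
```

```bash
python3 -m inch '[{"delta_pos":[-0.006,-0.014,0.008],"turn":0,"hand":-0.35},{"delta_pos":[0,0,0.02],"turn":0,"hand":-0.35},{"delta_pos":[0,0,0],"turn":0,"hand":-0.35},{"delta_pos":[0,0,0],"turn":0,"hand":-0.35},{"delta_pos":[0,0,0],"turn":0,"hand":-0.35}]'; python3 go.py 609 234 95;python3 - <<'E'
from h import *
s=snapshot("scene");t=snapshot("top")
im=lambda s,b,sc:cv2.resize(cv2.cvtColor(s["frame"][b[1]:b[3],b[0]:b[2]],cv2.COLOR_RGB2BGR),None,fx=sc,fy=sc,interpolation=cv2.INTER_CUBIC)
cv2.imwrite("pics/a2.png",np.hstack([im(s,(280,120,400,240),3.2),im(t,(150,120,270,240),3.2)]))
E
```

```text
time: 7.22
eef_pos: [609.8, 235.4, 94.4]
ee_rot: [0.006, 0.237, 0.971, 0.007]
wrist_force: [0.4, 0.0, 0.8]
opening: 30.5
p [609.8 235.4  94.4] toolx [-0.888  0.461 -0.008] tooly [0.461 0.888 0.016] yaw 62.58 toolz [ 0.015  0.011 -1.   ]
mm [ 0.  -1.6 -0.6] units [ 0.    -0.004 -0.002] F [0.38 0.01 0.78] open 30.5 t 7.22
q [-0.48  0.68  0.04  1.89 -0.06  0.55  0.69]
```

View pics/a2.png

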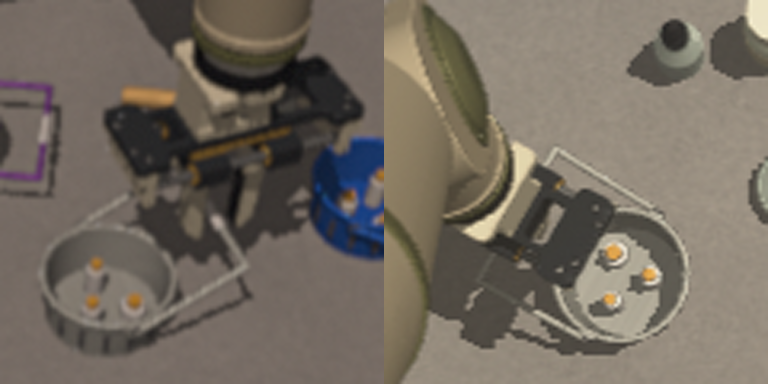

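The picture shows the fingers astride the sleeve (scene half about (215,215)), outer finger beyond the bar. I push inward and up along the bail's arc in small steps.

```bash
python3 -m inch '[{"delta_pos":[0,-0.015,0],"turn":0,"hand":-0.35},{"delta_pos":[0,-0.017,0],"turn":0,"hand":-0.35},{"delta_pos":[0,-0.013,-0.022],"turn":0,"hand":-0.35},{"delta_pos":[0,-0.013,-0.022],"turn":0,"hand":-0.35},{"delta_pos":[0,0,0],"turn":0,"hand":-0.35}]'; python3 go.py 566.6 152.6 154;python3 - <<'E'
from h import *
s=snapshot("scene");t=snapshot("top")
im=lambda s,b,sc:cv2.resize(cv2.cvtColor(s["frame"][b[1]:b[3],b[0]:b[2]],cv2.COLOR_RGB2BGR),None,fx=sc,fy=sc,interpolation=cv2.INTER_CUBIC)
cv2.imwrite("pics/a3.png",np.hstack([im(s,(280,120,400,240),3.2),im(t,(150,120,270,240),3.2)]))
E
```

```text
time: 7.95
eef_pos: [598.2, 212.9, 113.5]
ee_rot: [0.006, 0.237, 0.971, 0.007]
wrist_force: [0.7, 1.2, -0.6]
opening: 30.3
p [598.2 212.9 113.5] toolx [-0.887  0.461 -0.009] tooly [0.461 0.887 0.017] yaw 62.56 toolz [ 0.016  0.011 -1.   ]
mm [ -0.1 -67.3 -41.6] units [-0.    -0.168 -0.104] F [ 0.74  1.23 -0.58] open 30.3 t 7.95
q [-0.46  0.63  0.04  1.93 -0.05  0.56  0.71]
```

View pics/a3.png

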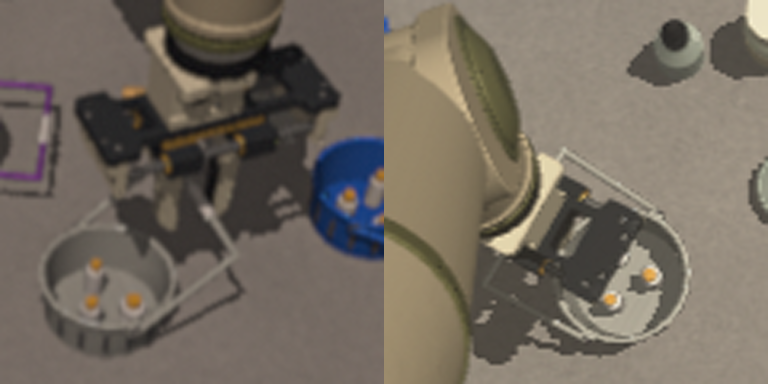

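```bash
python3 -m inch '[{"delta_pos":[0,-0.015,-0.02],"turn":0,"hand":-0.35},{"delta_pos":[0,-0.018,-0.017],"turn":0,"hand":-0.35},{"delta_pos":[0,-0.019,-0.015],"turn":0,"hand":-0.35},{"delta_pos":[0,-0.020,-0.013],"turn":0,"hand":-0.35},{"delta_pos":[0,0,0],"turn":0,"hand":-0.35}]'; python3 go.py 566.6 152.6 154;python3 - <<'E'
from h import *
s=snapshot("scene");t=snapshot("top")
im=lambda s,b,sc:cv2.resize(cv2.cvtColor(s["frame"][b[1]:b[3],b[0]:b[2]],cv2.COLOR_RGB2BGR),None,fx=sc,fy=sc,interpolation=cv2.INTER_CUBIC)
cv2.imwrite("pics/a4.png",np.hstack([im(s,(280,120,400,240),3.2),im(t,(150,120,270,240),3.2)]))
E
```

```text
time: 8.68
eef_pos: [583.7, 186.0, 140.4]
ee_rot: [0.007, 0.237, 0.971, 0.007]
wrist_force: [-1.0, 0.1, 0.1]
opening: 30.2
p [583.7 186.  140.4] toolx [-0.888  0.46  -0.009] tooly [0.46  0.888 0.017] yaw 62.6 toolz [ 0.016  0.011 -1.   ]
mm [ -0.3 -37.3 -14.2] units [-0.001 -0.093 -0.036] F [-0.96  0.11  0.12] open 30.2 t 8.68
q [-0.43  0.58  0.04  1.96 -0.05  0.58  0.74]
```

View pics/a4.png

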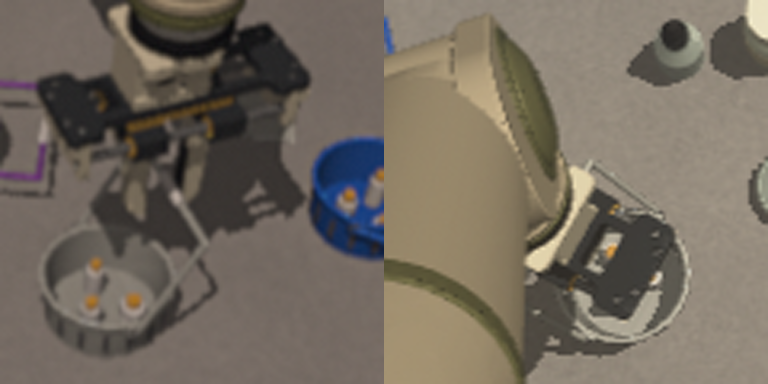

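```bash
python3 -m inch '[{"delta_pos":[0,-0.023,-0.012],"turn":0,"hand":-0.35},{"delta_pos":[0,-0.023,-0.010],"turn":0,"hand":-0.35},{"delta_pos":[0,-0.023,-0.006],"turn":0,"hand":-0.35},{"delta_pos":[0,-0.023,-0.002],"turn":0,"hand":-0.35},{"delta_pos":[0,-0.021,0],"turn":0,"hand":-0.35}]'; python3 go.py 566.6 152.6 144;python3 - <<'E'
from h import *
s=snapshot("scene");t=snapshot("top")
im=lambda s,b,sc:cv2.resize(cv2.cvtColor(s["frame"][b[1]:b[3],b[0]:b[2]],cv2.COLOR_RGB2BGR),None,fx=sc,fy=sc,interpolation=cv2.INTER_CUBIC)
cv2.imwrite("pics/a5.png",np.hstack([im(s,(280,120,400,240),3.2),im(t,(150,120,270,240),3.2)]))
E
```

```text
time: 9.4
eef_pos: [561.3, 144.1, 151.4]
ee_rot: [0.006, 0.236, 0.972, 0.007]
wrist_force: [-0.7, 0.1, 0.1]
opening: 30.3
p [561.3 144.1 151.4] toolx [-0.888  0.459 -0.008] tooly [0.459 0.888 0.017] yaw 62.67 toolz [ 0.015  0.011 -1.   ]
mm [-0.7  9.9  7.6] units [-0.002  0.025  0.019] F [-0.74  0.13  0.13] open 30.3 t 9.4
q [-0.37  0.53  0.03  2.03 -0.04  0.57  0.79]
```

View pics/a5.png

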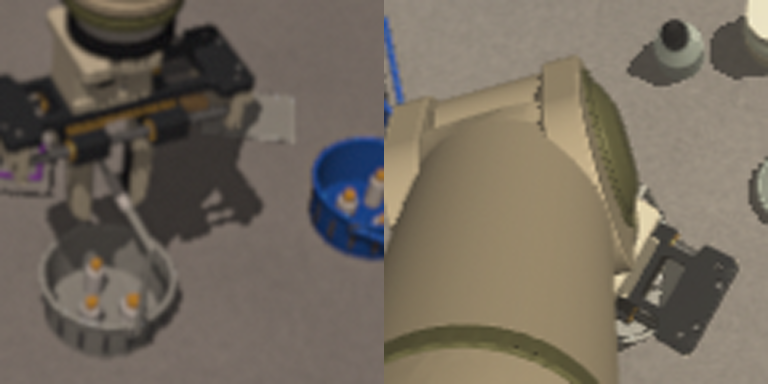

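The bail stands upright (leg at scene crop (150,247)→(135,320)) and the basket has not moved. I centre on the bar, lower to grasp height and let it stand.

```bash
python3 -m inch '[{"delta_pos":[0,0.013,0],"turn":0,"hand":-0.35},{"delta_pos":[0,0.013,0.01],"turn":0,"hand":-0.35},{"delta_pos":[0,0,0.01],"turn":0,"hand":-0.35},{"delta_pos":[0,0,0],"turn":0,"hand":-0.35},{"delta_pos":[0,0,0],"turn":0,"hand":-0.35}]'; python3 go.py 566.6 152.6 144;python3 - <<'E'
from h import *
s=snapshot("scene")
for q in [(0,0,0),(62*.887,-62*.461,0),(-62*.887,62*.461,0)]: print(((proj(s,np.array([566.6,152.6,146])+q)-[280,120])*5).round())
save(s,"a6.png",(280,120,400,240),5)
E
```

```text
time: 10.12
eef_pos: [566.4, 154.7, 142.2]
ee_rot: [0.005, 0.236, 0.972, 0.007]
wrist_force: [0.6, -0.1, 0.1]
opening: 30.1
p [566.4 154.7 142.2] toolx [-0.889  0.459 -0.007] tooly [0.459 0.888 0.016] yaw 62.7 toolz [ 0.014  0.011 -1.   ]
mm [-1.1 -1.7 -1.8] units [-0.003 -0.004 -0.005] F [ 0.6  -0.09  0.13] open 30.1 t 10.12
q [-0.38  0.55  0.03  2.02 -0.04  0.56  0.78]
[180. 299.]
[232. 387.]
[132. 217.]
```

View pics/a6.png

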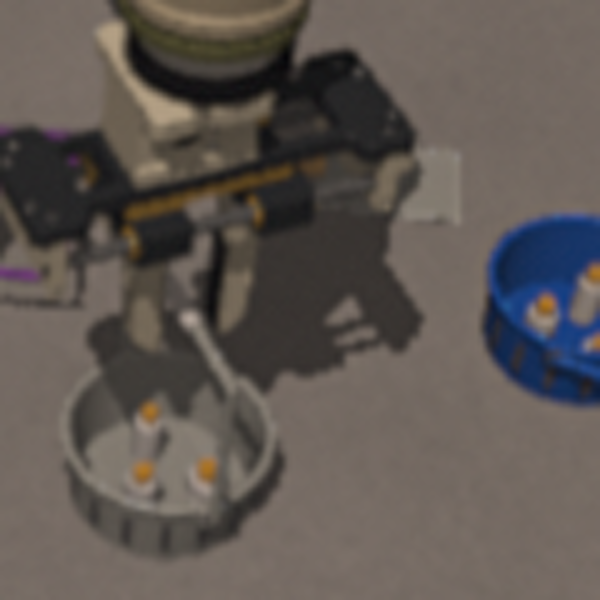

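The bar end is at (232,385), against a prediction of (232,387) for upright. Grip the sleeve.

```bash
python3 -m inch '[{"delta_pos":[0,0,0],"turn":0,"hand":-0.6},{"delta_pos":[0,0,0],"turn":0,"hand":-0.75},{"delta_pos":[0,0,0],"turn":0,"hand":-1},{"delta_pos":[0,0,0],"turn":0,"hand":-1},{"delta_pos":[0,0,0],"turn":0,"hand":-1}]' 20; python3 go.py 566.6 152.6 200
```

```text
time: 10.8
eef_pos: [566.4, 154.4, 142.4]
ee_rot: [0.006, 0.236, 0.972, 0.007]
wrist_force: [-0.8, 0.4, -0.7]
opening: 8.4
p [566.4 154.4 142.4] toolx [-0.888  0.459 -0.008] tooly [0.459 0.888 0.016] yaw 62.68 toolz [ 0.014  0.011 -1.   ]
mm [ -1.4  -0.6 -57.6] units [-0.004 -0.002 -0.144] F [-0.78  0.44 -0.73] open 8.4 t 10.8
q [-0.38  0.55  0.03  2.02 -0.04  0.56  0.78]
```

```bash
python3 -m inch '[{"delta_pos":[0,0,-0.02],"turn":0,"hand":-1},{"delta_pos":[0,0,-0.05],"turn":0,"hand":-1},{"delta_pos":[0,0,-0.07],"turn":0,"hand":-1},{"delta_pos":[0,0,-0.07],"turn":0,"hand":-1},{"delta_pos":[0,0,-0.04],"turn":0,"hand":-1}]'; python3 go.py 521 -254 247;python3 - <<'E'
from h import *
s=snapshot("scene");save(s,"b1.png",None,1.4)
E
```

```text
time: 11.42
eef_pos: [563.0, 152.6, 244.6]
ee_rot: [0.003, 0.236, 0.972, 0.005]
wrist_force: [-0.6, 0.3, -2.8]
opening: 8.5
p [563.  152.6 244.6] toolx [-0.888  0.459 -0.003] tooly [0.459 0.888 0.012] yaw 62.67 toolz [ 0.008  0.009 -1.   ]
mm [-149.4 -380.4   -6.3] units [-0.373 -0.951 -0.016] F [-0.57  0.26 -2.85] open 8.5 t 11.43
q [-0.39  0.41  0.05  1.93 -0.04  0.79  0.77]
```

View pics/b1.png

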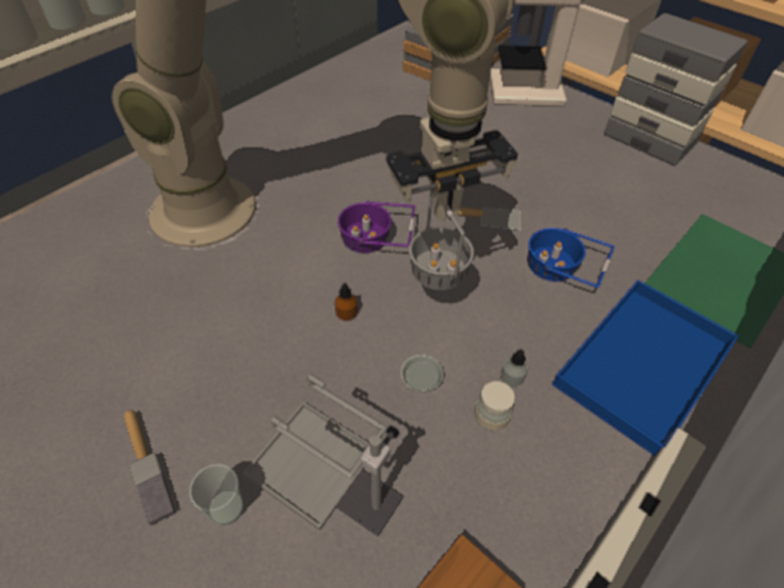

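```bash
python3 -m inch '[{"delta_pos":[-0.012,-0.035,-0.005],"turn":0.02,"hand":-1},{"delta_pos":[-0.028,-0.068,0],"turn":0.04,"hand":-1},{"delta_pos":[-0.034,-0.067,0],"turn":0.05,"hand":-1},{"delta_pos":[-0.04,-0.064,0],"turn":0.05,"hand":-1},{"delta_pos":[-0.044,-0.06,0],"turn":0.05,"hand":-1}]'; python3 go.py 521 -254 247
```

```text
time: 12.1
eef_pos: [545.4, 9.3, 245.1]
ee_rot: [0.002, 0.404, 0.915, 0.005]
wrist_force: [0.0, -0.6, -3.0]
opening: 8.1
p [545.4   9.3 245.1] toolx [-0.674  0.738  0.001] tooly [0.738 0.674 0.011] yaw 42.4 toolz [ 0.007  0.008 -1.   ]
mm [-178.  -195.5   -4.2] units [-0.445 -0.489 -0.011] F [ 0.01 -0.61 -2.99] open 8.1 t 12.1
q [-0.23  0.37  0.16  2.01 -0.09  0.75  0.72]
```

```bash
python3 -m inch '[{"delta_pos":[-0.05,-0.055,0],"turn":0.05,"hand":-1},{"delta_pos":[-0.055,-0.052,0],"turn":0.05,"hand":-1},{"delta_pos":[-0.058,-0.047,0],"turn":0.05,"hand":-1},{"delta_pos":[-0.061,-0.042,0],"turn":0.05,"hand":-1},{"delta_pos":[-0.055,-0.034,0],"turn":0.05,"hand":-1}]'; python3 go.py 521 -254 247
```

```text
time: 12.72
eef_pos: [523.3, -150.4, 242.7]
ee_rot: [0.0, 0.59, 0.807, 0.004]
wrist_force: [-1.1, 0.6, -2.3]
opening: 8.5
p [ 523.3 -150.4  242.7] toolx [-0.304  0.953  0.005] tooly [0.953 0.304 0.006] yaw 17.69 toolz [ 0.005  0.006 -1.   ]
mm [-98.  -33.6  -5. ] units [-0.245 -0.084 -0.012] F [-1.06  0.62 -2.32] open 8.5 t 12.72
q [-0.03  0.38  0.29  2.02 -0.17  0.76  0.67]
```

```bash
python3 -m inch '[{"delta_pos":[-0.05,-0.017,-0.006],"turn":0.035,"hand":-1},{"delta_pos":[-0.06,-0.014,-0.006],"turn":0.035,"hand":-1},{"delta_pos":[-0.05,-0.01,0],"turn":0.01,"hand":-1},{"delta_pos":[-0.03,-0.005,0],"turn":0,"hand":-1},{"delta_pos":[-0.01,0,0],"turn":0,"hand":-1}]'; python3 go.py 521 -254 247
```

```text
time: 13.35
eef_pos: [523.1, -240.3, 247.0]
ee_rot: [-0.0, 0.644, 0.765, 0.004]
wrist_force: [-0.4, -0.4, -3.3]
opening: 8.2
p [ 523.1 -240.3  247. ] toolx [-0.17   0.985  0.005] tooly [0.985 0.17  0.005] yaw 9.78 toolz [ 0.004  0.006 -1.   ]
mm [-13.2  -4.4  -0.1] units [-0.033 -0.011 -0.   ] F [-0.37 -0.38 -3.29] open 8.2 t 13.35
q [ 0.1   0.42  0.34  1.95 -0.2   0.8   0.72]
```

```bash
python3 -m inch '[{"delta_pos":[-0.02,-0.006,0],"turn":0.008,"hand":-1},{"delta_pos":[-0.013,-0.003,0],"turn":0,"hand":-1},{"delta_pos":[0,0,0],"turn":0,"hand":-1},{"delta_pos":[0,0,0],"turn":0,"hand":-1},{"delta_pos":[0,0,0],"turn":0,"hand":-1}]'; python3 go.py 667.5 -231 247;python3 - <<'E'
from h import *
s=snapshot("scene");t=snapshot("top")
im=lambda s,b,sc:cv2.resize(cv2.cvtColor(s["frame"][b[1]:b[3],b[0]:b[2]],cv2.COLOR_RGB2BGR),None,fx=sc,fy=sc,interpolation=cv2.INTER_CUBIC)
cv2.imwrite("pics/b2.png",np.hstack([im(s,(130,200,310,380),2.2),im(t,(320,100,500,280),2.2)]))
E
```

```text
time: 13.98
eef_pos: [522.2, -252.7, 246.6]
ee_rot: [-0.001, 0.648, 0.762, 0.004]
wrist_force: [0.6, -0.4, -3.6]
opening: 8.2
p [ 522.2 -252.7  246.6] toolx [-0.16   0.987  0.007] tooly [0.987 0.16  0.005] yaw 9.2 toolz [ 0.004  0.007 -1.   ]
mm [ -1.8 146.9   0.4] units [-0.004  0.367  0.001] F [ 0.63 -0.44 -3.64] open 8.2 t 13.97
q [ 0.12  0.43  0.34  1.94 -0.2   0.8   0.73]
```

View pics/b2.png

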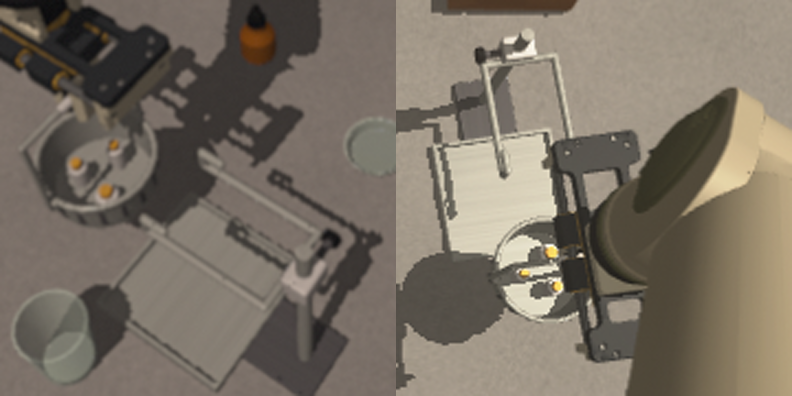

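Run:
```python
from h import *
s=snapshot("scene");t=snapshot("top")
print(atz(t,(387.7,221.8),154).round(1), "rim centre expected ~522,-253")
im=lambda s,b,sc:cv2.resize(cv2.cvtColor(s["frame"][b[1]:b[3],b[0]:b[2]],cv2.COLOR_RGB2BGR),None,fx=sc,fy=sc,interpolation=cv2.INTER_CUBIC)
cv2.imwrite("pics/b3.png",np.hstack([im(s,(130,220,210,310),4.8),im(t,(350,180,430,270),4.8)]))
c=np.array([522.2,-252.7,250]);y=np.array([-.16,.987,0]);x=np.array([.987,.16,0])
for n,p in dict(b1=c+61*y,b2=c-61*y,h1=c+61*y-[0,0,100],h2=c-61*y-[0,0,100],rf=c+55*x-[0,0,96],rb=c-55*x-[0,0,96]).items():
    print(n,((proj(s,p)-[130,220])*4.8).round(),((proj(t,p)-[350,180])*4.8+[384,0]).round())
```

```text
[ 520.4 -251.   154. ] rim centre expected ~522,-253
b1 [270.   8.] [490. 194.]
b2 [ 49. 223.] [767. 155.]
h1 [306. 148.] [443. 215.]
h2 [110. 353.] [690. 181.]
rf [308. 306.] [548.  87.]
rb [117. 181.] [589. 309.]
```

View pics/b3.png

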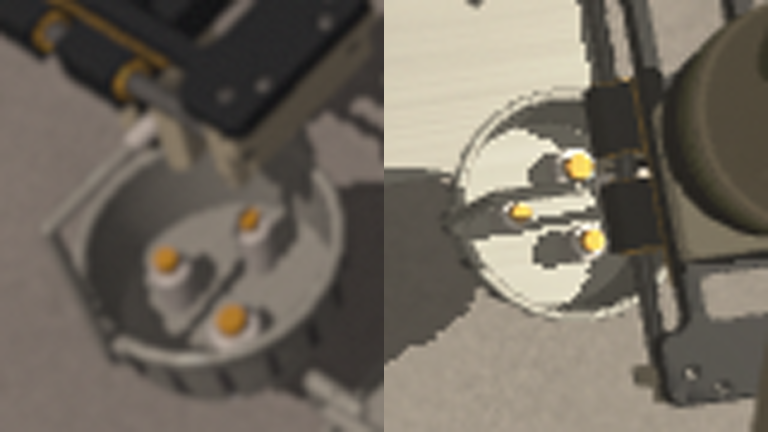

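```bash
python3 -m inch '[{"delta_pos":[0,0.03,0],"turn":0,"hand":-1},{"delta_pos":[0,0.06,0],"turn":0,"hand":-1},{"delta_pos":[-0.002,0.07,0],"turn":0,"hand":-1},{"delta_pos":[-0.002,0.07,0],"turn":0,"hand":-1},{"delta_pos":[0,0.05,0],"turn":0,"hand":-1}]'; python3 go.py 667.5 -231 247
```

```text
time: 14.8
eef_pos: [638.5, -235.3, 247.4]
ee_rot: [-0.001, 0.648, 0.761, 0.005]
wrist_force: [0.5, -0.6, -1.8]
opening: 8.3
p [ 638.5 -235.3  247.4] toolx [-0.159  0.987  0.007] tooly [0.987 0.159 0.006] yaw 9.16 toolz [ 0.005  0.008 -1.   ]
mm [-0.4 29.3  0.6] units [-0.001  0.073  0.001] F [ 0.47 -0.56 -1.76] open 8.3 t 14.8
q [ 0.06  0.55  0.33  1.71 -0.23  0.91  0.65]
```

```bash
python3 -m inch '[{"delta_pos":[0,0.03,0],"turn":0,"hand":-1},{"delta_pos":[0,0.025,0],"turn":0,"hand":-1},{"delta_pos":[0,0.006,0],"turn":0,"hand":-1},{"delta_pos":[0,0,0],"turn":0,"hand":-1},{"delta_pos":[0,0,0],"turn":0,"hand":-1}]'; python3 go.py 667.5 -231 187;python3 - <<'E'
from h import *
s=snapshot("scene");t=snapshot("top")
im=lambda s,b,sc:cv2.resize(cv2.cvtColor(s["frame"][b[1]:b[3],b[0]:b[2]],cv2.COLOR_RGB2BGR),None,fx=sc,fy=sc,interpolation=cv2.INTER_CUBIC)
cv2.imwrite("pics/b4.png",np.hstack([im(s,(150,230,290,370),2.8),im(t,(320,100,460,240),2.8)]))
E
```

```text
time: 15.42
eef_pos: [664.4, -230.4, 246.7]
ee_rot: [-0.001, 0.648, 0.762, 0.004]
wrist_force: [-0.2, 0.2, -3.1]
opening: 8.1
p [ 664.4 -230.4  246.7] toolx [-0.16   0.987  0.007] tooly [0.987 0.16  0.005] yaw 9.22 toolz [ 0.004  0.008 -1.   ]
mm [-1.5  2.6 59.7] units [-0.004  0.007  0.149] F [-0.18  0.16 -3.08] open 8.1 t 15.43
q [ 0.05  0.58  0.33  1.66 -0.23  0.94  0.63]
```

View pics/b4.png

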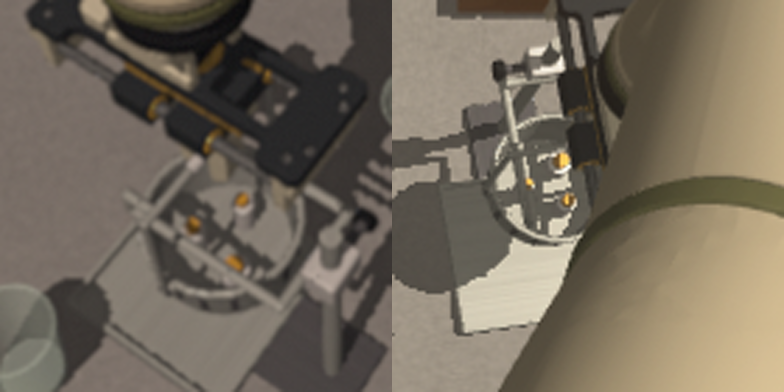

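The pictures show the bar above both arms behind the curls. Descend to just above the highest possible contact, then feel down in small steps.

```bash
python3 -m inch '[{"delta_pos":[-0.003,0.008,0.015],"turn":0,"hand":-1},{"delta_pos":[0,0,0.02],"turn":0,"hand":-1},{"delta_pos":[0,0,0.015],"turn":0,"hand":-1},{"delta_pos":[0,0,0.005],"turn":0,"hand":-1},{"delta_pos":[0,0,0],"turn":0,"hand":-1}]'; python3 go.py 667.5 -231 187
```

```text
time: 16.15
eef_pos: [667.5, -231.2, 222.7]
ee_rot: [-0.001, 0.648, 0.761, 0.004]
wrist_force: [0.3, 0.6, -3.1]
opening: 8.9
p [ 667.5 -231.2  222.7] toolx [-0.16   0.987  0.008] tooly [0.987 0.16  0.004] yaw 9.19 toolz [ 0.003  0.008 -1.   ]
mm [-0.1 -0.2 35.7] units [-0.    -0.     0.089] F [ 0.26  0.56 -3.12] open 8.9 t 16.15
q [ 0.06  0.61  0.32  1.67 -0.24  0.9   0.64]
```

```bash
python3 -m inch '[{"delta_pos":[0,0,0.006],"turn":0,"hand":-1},{"delta_pos":[0,0,0.006],"turn":0,"hand":-1},{"delta_pos":[0,0,0.006],"turn":0,"hand":-1},{"delta_pos":[0,0,0.006],"turn":0,"hand":-1},{"delta_pos":[0,0,0.006],"turn":0,"hand":-1}]'; python3 go.py 667.5 -231 187
```

```text
time: 16.77
eef_pos: [667.9, -231.1, 210.6]
ee_rot: [-0.001, 0.648, 0.761, 0.004]
wrist_force: [0.1, 0.6, -3.9]
opening: 8.3
p [ 667.9 -231.1  210.6] toolx [-0.16   0.987  0.007] tooly [0.987 0.16  0.005] yaw 9.19 toolz [ 0.004  0.008 -1.   ]
mm [ 0.  -0.5 23.6] units [ 0.    -0.001  0.059] F [ 0.12  0.6  -3.88] open 8.3 t 16.77
q [ 0.06  0.62  0.32  1.68 -0.25  0.88  0.64]
```

```bash
python3 -m inch '[{"delta_pos":[0,0,0.006],"turn":0,"hand":-1},{"delta_pos":[0,0,0.006],"turn":0,"hand":-1},{"delta_pos":[0,0,0.006],"turn":0,"hand":-1},{"delta_pos":[0,0,0.006],"turn":0,"hand":-1},{"delta_pos":[0,0,0.006],"turn":0,"hand":-1}]'; python3 go.py 667.5 -231 187
```

```text
time: 17.4
eef_pos: [668.0, -231.0, 197.7]
ee_rot: [-0.001, 0.648, 0.762, 0.004]
wrist_force: [0.0, 0.0, -3.0]
opening: 8.3
p [ 668.  -231.   197.7] toolx [-0.16   0.987  0.007] tooly [0.987 0.16  0.005] yaw 9.2 toolz [ 0.004  0.008 -1.   ]
mm [ 0.  -0.5 10.7] units [ 0.    -0.001  0.027] F [ 0.02  0.04 -3.04] open 8.3 t 17.4
q [ 0.07  0.63  0.31  1.69 -0.25  0.85  0.65]
```

Still hanging freely (−3 N). Finer steps now.

```bash
python3 -m inch '[{"delta_pos":[0,0,0.004],"turn":0,"hand":-1},{"delta_pos":[0,0,0.004],"turn":0,"hand":-1},{"delta_pos":[0,0,0.004],"turn":0,"hand":-1},{"delta_pos":[0,0,0.004],"turn":0,"hand":-1},{"delta_pos":[0,0,0.004],"turn":0,"hand":-1}]'; python3 go.py 667.5 -231 187
```

```text
time: 18.02
eef_pos: [668.0, -231.0, 189.2]
ee_rot: [-0.001, 0.648, 0.762, 0.004]
wrist_force: [0.5, -0.5, -3.7]
opening: 8.5
p [ 668.  -231.   189.2] toolx [-0.16   0.987  0.007] tooly [0.987 0.16  0.005] yaw 9.19 toolz [ 0.004  0.008 -1.   ]
mm [ 0.1 -0.5  2.1] units [ 0.    -0.001  0.005] F [ 0.47 -0.52 -3.75] open 8.5 t 18.02
q [ 0.07  0.64  0.31  1.7  -0.26  0.84  0.65]
```

```bash
python3 -m inch '[{"delta_pos":[0,0,0.003],"turn":0,"hand":-1},{"delta_pos":[0,0,0.003],"turn":0,"hand":-1},{"delta_pos":[0,0,0.003],"turn":0,"hand":-1},{"delta_pos":[0,0,0.003],"turn":0,"hand":-1},{"delta_pos":[0,0,0],"turn":0,"hand":-1}]'; python3 go.py 667.5 -231 183.5
```

```text
time: 18.65
eef_pos: [668.2, -231.0, 187.6]
ee_rot: [-0.0, 0.648, 0.761, 0.005]
wrist_force: [-0.8, -0.0, -1.6]
opening: 7.7
p [ 668.2 -231.   187.6] toolx [-0.16   0.987  0.007] tooly [0.987 0.16  0.008] yaw 9.18 toolz [ 0.006  0.009 -1.   ]
mm [ 0.1 -0.7  4.1] units [ 0.    -0.002  0.01 ] F [-0.83 -0.   -1.63] open 7.7 t 18.65
q [ 0.07  0.64  0.31  1.7  -0.26  0.83  0.65]
```

Contact: only 1.6 of 4.8 mm was made and half the weight is off. One more gentle press to seat it on both arms.

```bash
python3 -m inch '[{"delta_pos":[0,0,0.004],"turn":0,"hand":-1},{"delta_pos":[0,0,0.004],"turn":0,"hand":-1},{"delta_pos":[0,0,0.004],"turn":0,"hand":-1},{"delta_pos":[0,0,0.003],"turn":0,"hand":-1},{"delta_pos":[0,0,0.003],"turn":0,"hand":-1}]'; python3 go.py 667.5 -231 183.5
```

```text
time: 19.27
eef_pos: [668.4, -231.1, 187.1]
ee_rot: [0.001, 0.648, 0.761, 0.007]
wrist_force: [-4.2, 1.8, 9.5]
opening: 8.4
p [ 668.4 -231.1  187.1] toolx [-0.159  0.987  0.008] tooly [0.987 0.159 0.012] yaw 9.17 toolz [ 0.01  0.01 -1.  ]
mm [ 0.2 -0.9  3.6] units [ 0.    -0.002  0.009] F [-4.17  1.8   9.54] open 8.4 t 19.27
q [ 0.07  0.64  0.3   1.71 -0.26  0.83  0.66]
```

```bash
python3 -m inch '[{"delta_pos":[0,0,-0.002],"turn":0,"hand":-1},{"delta_pos":[0,0,0],"turn":0,"hand":-1},{"delta_pos":[0,-0.008,0],"turn":0,"hand":-1},{"delta_pos":[0,-0.012,0],"turn":0,"hand":-1},{"delta_pos":[0,-0.012,0],"turn":0,"hand":-1}]'; python3 go.py 630 -237 187.5
```

```text
time: 19.9
eef_pos: [656.8, -233.2, 187.5]
ee_rot: [0.002, 0.648, 0.762, 0.008]
wrist_force: [1.5, 0.6, 0.3]
opening: 8.1
p [ 656.8 -233.2  187.5] toolx [-0.16   0.987  0.007] tooly [0.987 0.16  0.014] yaw 9.22 toolz [ 0.013  0.009 -1.   ]
mm [  0.5 -27.1  -0.4] units [ 0.001 -0.068 -0.001] F [1.51 0.57 0.28] open 8.1 t 19.9
q [ 0.08  0.63  0.3   1.73 -0.26  0.81  0.66]
```

```bash
python3 -m inch '[{"delta_pos":[0,-0.012,0],"turn":0,"hand":-1},{"delta_pos":[0,-0.012,0],"turn":0,"hand":-1},{"delta_pos":[0,-0.012,0],"turn":0,"hand":-1},{"delta_pos":[0,-0.010,0],"turn":0,"hand":-1},{"delta_pos":[0,0,0],"turn":0,"hand":-1}]'; python3 go.py 630 -237 187.5
```

```text
time: 20.52
eef_pos: [636.4, -236.7, 187.4]
ee_rot: [0.002, 0.648, 0.761, 0.007]
wrist_force: [0.0, 1.2, -0.0]
opening: 8.1
p [ 636.4 -236.7  187.4] toolx [-0.159  0.987  0.007] tooly [0.987 0.159 0.014] yaw 9.17 toolz [ 0.013  0.009 -1.   ]
mm [ 0.7 -6.3 -0.2] units [ 0.002 -0.016 -0.   ] F [ 0.    1.16 -0.04] open 8.1 t 20.52
q [ 0.09  0.61  0.3   1.78 -0.26  0.79  0.68]
```

```bash
python3 -m inch '[{"delta_pos":[0,-0.006,0],"turn":0,"hand":-1},{"delta_pos":[0,-0.006,0],"turn":0,"hand":-1},{"delta_pos":[0,-0.006,0],"turn":0,"hand":-1},{"delta_pos":[0,-0.006,0],"turn":0,"hand":-1},{"delta_pos":[0,-0.006,0],"turn":0,"hand":-1}]'; python3 go.py 630 -237 187.5
```

```text
time: 21.15
eef_pos: [629.0, -237.9, 187.7]
ee_rot: [0.006, 0.647, 0.762, 0.01]
wrist_force: [11.1, 0.0, -7.1]
opening: 8.5
p [ 629.  -237.9  187.7] toolx [-0.161  0.987  0.004] tooly [0.987 0.161 0.022] yaw 9.29 toolz [ 0.022  0.008 -1.   ]
mm [0.7 1.2 0.2] units [0.002 0.003 0.001] F [11.15  0.04 -7.08] open 8.5 t 21.15
q [ 0.09  0.6   0.3   1.8  -0.26  0.77  0.69]
```

The stop is felt (11 N back along x at x≈629, which matches the seat). Relax the push before opening.

```bash
python3 -m inch '[{"delta_pos":[0,0.001,0],"turn":0,"hand":-1},{"delta_pos":[0,0,0.001],"turn":0,"hand":-1},{"delta_pos":[0,0,0],"turn":0,"hand":-1},{"delta_pos":[0,0,0],"turn":0,"hand":-1},{"delta_pos":[0,0,0],"turn":0,"hand":-1}]' 5; python3 go.py 630 -237 187.5;python3 - <<'E'
from h import *
s=snapshot("scene");t=snapshot("top")
im=lambda s,b,sc:cv2.resize(cv2.cvtColor(s["frame"][b[1]:b[3],b[0]:b[2]],cv2.COLOR_RGB2BGR),None,fx=sc,fy=sc,interpolation=cv2.INTER_CUBIC)
cv2.imwrite("pics/b5.png",np.hstack([im(s,(150,240,270,360),3.2),im(t,(320,100,440,220),3.2)]))
E
```

```text
time: 21.78
eef_pos: [629.4, -237.8, 187.5]
ee_rot: [0.006, 0.647, 0.762, 0.01]
wrist_force: [1.8, 0.4, -1.4]
opening: 8.8
p [ 629.4 -237.8  187.5] toolx [-0.161  0.987  0.004] tooly [0.987 0.161 0.023] yaw 9.29 toolz [ 0.022  0.008 -1.   ]
mm [ 0.7  0.7 -0. ] units [ 0.002  0.002 -0.   ] F [ 1.79  0.42 -1.39] open 8.8 t 21.77
q [ 0.09  0.6   0.3   1.8  -0.26  0.77  0.69]
```

View pics/b5.png

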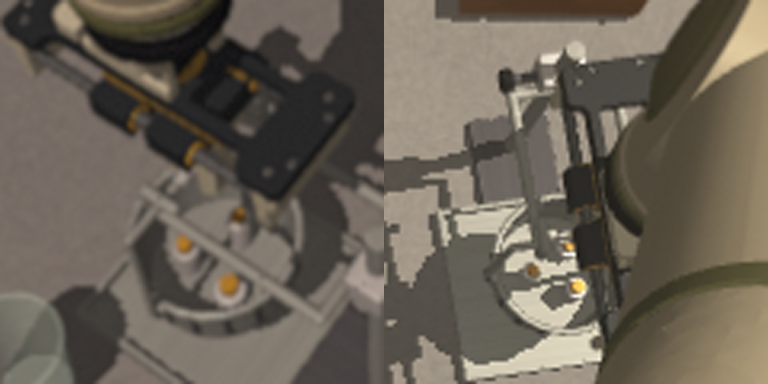

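The bar is in under the curled tips, both arms between bar and legs. Open slowly.

```bash
python3 -m inch '[{"delta_pos":[0,0,0],"turn":0,"hand":-0.7},{"delta_pos":[0,0,0],"turn":0,"hand":-0.6},{"delta_pos":[0,0,0],"turn":0,"hand":-0.5},{"delta_pos":[0,0,0],"turn":0,"hand":-0.4},{"delta_pos":[0,0,0],"turn":0,"hand":-0.4}]' 5; python3 go.py 630 -237 187.5
```

```text
time: 22.5
eef_pos: [627.7, -238.2, 186.9]
ee_rot: [0.005, 0.648, 0.762, 0.009]
wrist_force: [-0.2, 0.2, -0.2]
opening: 27.8
p [ 627.7 -238.2  186.9] toolx [-0.161  0.987  0.005] tooly [0.987 0.161 0.02 ] yaw 9.24 toolz [ 0.019  0.008 -1.   ]
mm [ 0.8  2.5 -0.5] units [ 0.002  0.006 -0.001] F [-0.18  0.19 -0.24] open 27.8 t 22.5
q [ 0.09  0.6   0.3   1.8  -0.26  0.77  0.69]
```

```bash
python3 -m inch '[{"delta_pos":[0,0.003,-0.01],"turn":0,"hand":-0.4},{"delta_pos":[0,0.001,-0.03],"turn":0,"hand":-0.4},{"delta_pos":[0,0.001,-0.05],"turn":0,"hand":-0.4},{"delta_pos":[0,0,-0.08],"turn":0,"hand":-0.4},{"delta_pos":[0,0,-0.08],"turn":0,"hand":-0.4}]'; python3 go.py 630 -237 187.5; python3 -m inch '[{"delta_pos":[0,-0.03,-0.08],"turn":0,"hand":-0.4},{"delta_pos":[0,-0.1,-0.05],"turn":0,"hand":-0.4},{"delta_pos":[0,-0.1,0],"turn":0,"hand":-0.4},{"delta_pos":[0,-0.08,0],"turn":0,"hand":-0.4},{"delta_pos":[0,0,0],"turn":0,"hand":-0.4}]'
python3 - <<'E'
from h import *
s=snapshot("scene");t=snapshot("top")
im=lambda s,b,sc:cv2.resize(cv2.cvtColor(s["frame"][b[1]:b[3],b[0]:b[2]],cv2.COLOR_RGB2BGR),None,fx=sc,fy=sc,interpolation=cv2.INTER_CUBIC)
cv2.imwrite("pics/b6.png",np.hstack([im(s,(150,240,270,360),3.2),im(t,(320,100,440,220),3.2)]))
for n in ("bail_grip","basket"):
    for q in(s,t):print(n,[(np.round(r["position"],1),round(r["conf"],2)) for r in pinpoint(n,q) if r["position"][1]<0])
E
```

```text
time: 23.12
eef_pos: [627.2, -238.3, 290.2]
ee_rot: [0.003, 0.648, 0.762, 0.008]
wrist_force: [0.1, 0.3, 0.3]
opening: 28.3
p [ 627.2 -238.3  290.2] toolx [-0.161  0.987  0.006] tooly [0.987 0.16  0.017] yaw 9.23 toolz [ 0.016  0.008 -1.   ]
mm [  0.3   1.3 102.7] units [0.001 0.003 0.257] F [0.15 0.27 0.28] open 28.3 t 23.12
q [ 0.06  0.49  0.34  1.7  -0.21  0.97  0.65]
time: 23.75
eef_pos: [501.6, -260.4, 349.2]
ee_rot: [0.008, 0.648, 0.762, 0.01]
wrist_force: [0.3, -0.8, 0.3]
opening: 28.2
bail_grip [(array([ 627.8, -233.7,  189.8]), 0.76)]
bail_grip [(array([ 630.5, -237.9,  189.6]), 0.71), (array([ 672.3, -226.8,  195.4]), 0.65)]
basket [(array([ 630. , -241.3,   44.9]), 0.6)]
basket [(array([ 629.4, -239. ,   43.8]), 0.83)]
```

View pics/b6.png

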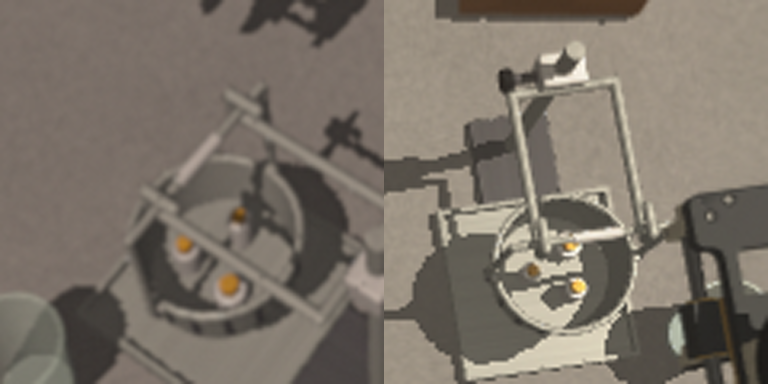

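The picture shows the bar lying across both arms under the curls (top crop (545,240)–(650,225)) and the basket hanging upright, clear of the tray, with the gripper away. I let it settle and compare two looks.

```bash
python3 -m inch '[{"delta_pos":[0,0,0],"turn":0,"hand":-0.4},{"delta_pos":[0,0,0],"turn":0,"hand":-0.4},{"delta_pos":[0,0,0],"turn":0,"hand":-0.4},{"delta_pos":[0,0,0],"turn":0,"hand":-0.4},{"delta_pos":[0,0,0],"turn":0,"hand":-0.4}]'
python3 - <<'E'
from h import *
a=snapshot("top")["frame"].astype(int)[100:220,320:415]
for _ in range(5): b=snapshot("top")["frame"].astype(int)[100:220,320:415]
print("pixels changed >25:",(np.abs(a-b).max(2)>25).sum())
s=snapshot("scene")
for n in ("bail_grip","basket"): print(n,[(np.round(r["position"],1),round(r["conf"],2)) for r in pinpoint(n,s) if r["position"][1]<0])
save(s,"end.png",None,1.4)
E
```

```text
time: 24.68
eef_pos: [505.7, -258.5, 346.5]
ee_rot: [0.007, 0.646, 0.763, 0.009]
wrist_force: [0.2, 0.5, 0.2]
opening: 27.7
pixels changed >25: 0
bail_grip [(array([ 627.7, -238.8,  193.9]), 0.76)]
basket [(array([ 628.1, -238.8,   47.3]), 0.8)]
```

View pics/end.png

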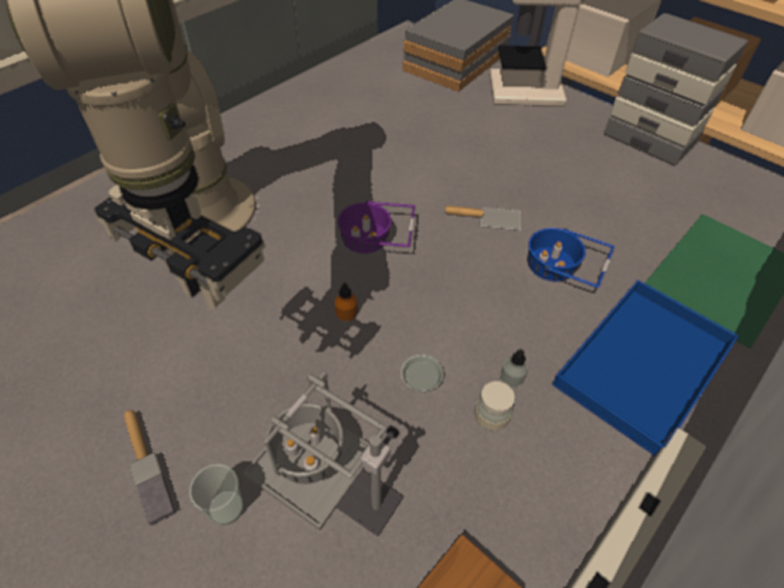

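The basket at (305,440) hangs still on the hook, and the bottles, dish, jar, brush, beaker and spatula are where they started. Handing in.

```bash
python3 -c "
from plant import sign_off; print(sign_off())"
```

```text
the job is handed in; nothing more can be done
None
```

The steel basket is hanging on the drain stand's hook. I handed the job in at about 25 s on the robot's clock, and the hand-in gave no verdict.

**What I did:**
- **Raising the bail:** I pushed it up with one fingertip from the outer side while the basket stood on the bench. The wrist showed about 1.5 N at most when I read it.
- **Lifting and landing:** I gripped the sleeve at 20 N, carried the basket over the curled tips and lowered it in small steps until I felt the hook. The arms came out at about 184 mm.
- **Drawing home:** I drew the bar forward until it stopped, then eased off, opened and moved clear.

**Highest loads on the hook:** setting down reached about 13 N. The push against the stop read 11 N along the arms and 7 N vertically. I read the force only at the end of each call, so brief peaks between readings may have been missed.

**Last checks:**
- The networks put the bar's middle at about (628–630, −234 to −239, 190–194) mm. I estimated the seat at about (630, −237) in plan.
- The basket's underside is about 44–47 mm above the bench, and it looks upright.
- Repeated top pictures showed no movement, the gripper was clear, and nothing else on the bench looks shifted.
- One low-ranked report put the bar back at the landing point. It disagrees with the pictures and the felt stop, so I set it aside.
- I could not measure the load on each arm separately; the pictures show the bar lying on both.

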